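# Clamp a resin wall tile in its flattening jig

## Task

Lay the loose resin wall tile flat in the clamping jig, relief side up as it lies now and with its tab in the gap of the jig's stops. Then turn the three captive clamp knobs clockwise to their end stops so that their tongues lock the tile in: first the knob at the end opposite the gap, then the two knobs at the sides, in either order. Leave the other objects on the shelf where they are.

Things in the scene. Friction and masses are not known exactly. Their poses are not given: they have to be found in the camera images.
- tile: loose cast-resin wall tile, beige, 62 (x) by 140 (y) by 20 mm, with a round relief 5 mm high and 44 mm across in the middle of its top and a tab 30 wide, 12 thick, sticking out 26 mm at the middle of its +y end; 0.2 kg. Origin: centre of the underside of the 62 by 140 slab, z up out of the relief side. Starts flat on the shelf at any heading
- tile_tab (a point): point on the tile's tab, in the plane of its underside, 82 mm from the tile's origin along the tile's +y
- jig: fixed clamping jig: plywood plate 170 (x) by 250 (y, -130 to +120) by 12 mm with steel stop blocks framing a bed, and three captive clamp knobs on pillars, at jig (x, y) mm: end knob (-15, -104), near side knob (-60, 50), far side knob (60, -50). Origin: underside of the plate below the middle of the bed
- jig_seat (a point): middle of the 70 by 148 mm bed, on the plate's top, 12 mm above the shelf; axes as the jig's; the tile's origin goes here, tile axes along the jig's. Stops are 10 mm high: on each long side two, 24 mm long, centred 52 mm either side of the middle (the middle is open to fingers), one at the -y end, two at the +y end with a 40 mm gap for the tab
- jig_gap (a point): middle of the gap for the tab, on the plate's top, 82 mm from jig_seat along the jig's +y; the tile_tab point goes here
- knob_end (a joint): angle (rad) of the end (away from the gap) clamp knob: 0 to 1.5, grows as it turns clockwise seen from above; it starts between 0 and 0.35 (tongue out of the way) and 1.5 is its end stop, where the tongue points along the jig's +y and reaches over the tile; stiff enough to stay where it is left
- knob_end_grip (a point): point on the upright axis of the end (away from the gap) knob, 62 mm above the shelf, where to grip its black wing (58 long, 14 thick, from 48 to 74 mm above the shelf); turns with the knob. x axis: along the wing and towards the tip of the flat steel tongue below it (16 wide, reaching 46 mm from the axis, 34 to 40 mm above the shelf, 2 mm clear of the seated tile)
- knob_near (a joint): angle (rad) of the near side (-x side of the jig) clamp knob: 0 to 1.5, grows as it turns clockwise seen from above; it starts between 0 and 0.35 (tongue out of the way) and 1.5 is its end stop, where the tongue points along the jig's +x and reaches over the tile; stiff enough to stay where it is left
- knob_near_grip (a point): point on the upright axis of the near side (-x side of the jig) knob, 62 mm above the shelf, where to grip its black wing (58 long, 14 thick, from 48 to 74 mm above the shelf); turns with the knob. x axis: along the wing and towards the tip of the flat steel tongue below it (16 wide, reaching 46 mm from the axis, 34 to 40 mm above the shelf, 2 mm clear of the seated tile)
- knob_far (a joint): angle (rad) of the far side (+x side of the jig) clamp knob: 0 to 1.5, grows as it turns clockwise seen from above; it starts between 0 and 0.35 (tongue out of the way) and 1.5 is its end stop, where the tongue points along the jig's -x and reaches over the tile; stiff enough to stay where it is left
- knob_far_grip (a point): point on the upright axis of the far side (+x side of the jig) knob, 62 mm above the shelf, where to grip its black wing (58 long, 14 thick, from 48 to 74 mm above the shelf); turns with the knob. x axis: along the wing and towards the tip of the flat steel tongue below it (16 wide, reaching 46 mm from the axis, 34 to 40 mm above the shelf, 2 mm clear of the seated tile)
- knight: bystander: dark rosewood chess knight, 60 mm across, 110 mm tall; origin under its base
- hill: bystander: blue plastic model hill, 110 mm across, 50 mm tall; origin under its base
- paperweight: bystander: domed glass paperweight, 76 mm across, 46 mm tall; origin under its base
- square: bystander: aluminium angle square lying flat, blade 30 by 130 by 8 mm along y through the origin (underside of the blade's middle), stock 75 by 25 by 16 mm towards +x at its -y end
There are look-alikes about, which are no part of the job. There is more than one size of the tile; the one meant has the size given above.

How it is judged:
On the way, in this order (a step that is already met when the one before it is completed fails the run):
1. the tile lies flat in the jig, tab in the gap, let go, while all three knobs are still open (under 0.7 rad) (horizontal distance between tile and jig_seat below 0.008 m and horizontal distance between tile_tab and jig_gap below 0.01 m and z of tile in the frame of jig_seat between -0.003 and 0.003 m and angle between tile's own z axis and vertical below 0.04 rad and contact force between the fingers and tile below 0.1 N and value of joint each of knob_end, knob_near, knob_far below 0.7 rad), for 0.2 s.
2. the end knob is at its stop (over 1.4 rad) while both side knobs are still open (under 0.7 rad) (horizontal distance between tile and jig_seat below 0.008 m and horizontal distance between tile_tab and jig_gap below 0.01 m and z of tile in the frame of jig_seat between -0.003 and 0.003 m and angle between tile's own z axis and vertical below 0.04 rad and value of joint knob_end above 1.4 rad and value of joint each of knob_near, knob_far below 0.7 rad), for 0.2 s.
At the end, for the whole second after the job is handed in: the tile lies at rest flat in the jig (within 3 mm in height and 0.04 rad of level), its origin within 8 mm of jig_seat and its tab point within 10 mm of jig_gap, and all three knobs are within 0.1 rad of their end stops (over 1.4 rad) (horizontal distance between tile and jig_seat below 0.008 m and horizontal distance between tile_tab and jig_gap below 0.01 m and z of tile in the frame of jig_seat between -0.003 and 0.003 m and angle between tile's own z axis and vertical below 0.04 rad and value of joint each of knob_end, knob_near, knob_far above 1.4 rad and linear speed of tile below 0.01 m/s); the robot touches nothing.
It fails at once if the knight is pushed more than 30 mm from its place or tipped over (distance of knight from where it was at the start of the episode above 0.03 m or angle between knight's own z axis and vertical above 0.5 rad).
It fails at once if the hill is pushed more than 30 mm from its place or tipped over (distance of hill from where it was at the start of the episode above 0.03 m or angle between hill's own z axis and vertical above 0.5 rad).
It fails at once if the paperweight is pushed more than 30 mm from its place or tipped over (distance of paperweight from where it was at the start of the episode above 0.03 m or angle between paperweight's own z axis and vertical above 0.5 rad).
It fails at once if the square is pushed more than 30 mm from its place or tipped over (distance of square from where it was at the start of the episode above 0.03 m or angle between square's own z axis and vertical above 0.5 rad).
It also fails if it takes over 72 s, if anything falls off the work surface, if the arm or the gripper's body presses on something with over 40 N, if the wrist force passes 120 N, or if a joint passes its speed limit or range.

## Robot

A 7-joint arm with a two-finger parallel gripper is mounted at the origin on the work surface. World frame = base frame: x ahead of the robot, y to its left, z up, the work surface at z = 0. Lengths are in m, angles in rad, forces in N, time in s.
With the tool pointing down it reaches from about 0.4 to 0.925 m from the base axis. Payload 5.6 kg.
Tool frame: the origin (TCP) lies midway between the tips of the shut fingers; the grasp point (between the pads) lies bot.grasp_offset behind it (bot.grasp_offset is the distance from the TCP to the grasp point, in m); z points along the fingers, y is the line along which they close (so a half turn about z gives the same grasp; the last joint's range is limited). The gripper opens to 85 mm and grips with 20 to 120 N. Pads are 22 mm wide; open, the fingers measure 114 mm over their backs; the gripper's body (76 mm by 85 mm) begins 54 mm behind the grasp point. The pads swing forward as they close: fully open they stand 13 mm farther back than shut.
Start: joints at [1.275, 0.468, -0.012, 1.603, 0.006, 1.071, -0.056], TCP at [0.163, -0.629, 0.231] pointing down, gripper open.
Joint ranges: [-2.53, 2.53], [-0.31, 2.02], [-1.57, 1.55], [0.28, 2.44], [-1.29, 4.43], [0.15, 1.84], [-2.92, 2.92]. Speed limits (rad/s): [2.57, 2.57, 3.14, 3.14, 3.14, 3.14, 3.14].

## Interface

Orientations are given as [roll, pitch, yaw] about the fixed x, y, z axes, in that order (R = Rz(yaw) Ry(pitch) Rx(roll)).
In Python, from plant import bot gives the robot as it stands.
- The arm moves only by the tool drive_tool, never from a script. Its argument "motion" is a list of rows, each an object with "translation": the shift along the tool's x, y, z in units of 30 mm (1.0 is 30 mm), a list of three; "roll": the turn about the tool's z in units of 8 degrees (1.0 is 8 degrees); "claw": the closure in counts, from 0 (fully open) to 255 (shut). In form: [{"translation": [dx, dy, dz], "roll": roll, "claw": claw}, ...]. A call has 1 to 5 rows; each row shifts and turns the commanded pose from where the row before left it, along the tool's axes as they then stand; what a row does not reach is not made up. A row lasts 1/8 s, in which the tool goes at most 62.5 mm and 10.7 degrees, less where a joint would pass 70% of its speed; a pose out of reach is approached as far as the arm can. A call is refused whole if a number of a shift passes 1 or a number of a turn 1, either way. A call with a gripper value outside its range is refused whole. The fingers move at their own pace and stop on an object; "squeeze" is the grip in N (left out, the last holds). Time passes only in rows, so rows that do not move let the fingers close. It gives the time, the measured TCP pose, the force, the opening and the grip force at its end, in the units of the state.
- bot.state(): the state, without advancing time (a new reading comes with each control period).
- bot.get_image(name): name is "scene" or "top"; returns the picture (384x512x3 uint8, blue, green, red); there is no depth.
- bot.camera_params(name): a dict with "vfov" (degrees; the focal length in pixels is half the picture's height over the tangent of half this angle, whatever the lens; pixels are square), "cx", "cy" (the principal point, pixels), "T" (4x4, takes a point from camera to world coordinates). Camera axes: x right, y up, looking along -z (the intrinsics and any distortion apply to the point x, -y, -z); pixel columns grow to the right and rows downward; lengths in m; the calibration is good to about 2 mm. A picture is of the moment at which its call begins. camera_params takes no time and is no camera call.
- bot.finish_job(): hands the job in; it is judged then, once.
The state is a dict: "time": time; "joint_pos": joint angles; "joint_vel": joint speeds; "joint_torque": joint torques, N m; "tcp_pos": TCP position; "eef_rot": TCP orientation; "wrist_force": force on the tool from outside, world axes, zero at the start; "wrist_torque": the same for the moment, N m; "grip_width": finger opening in m; "grip_force": force on a finger pad.
Only numpy, scipy, OpenCV 4.12 (cv2) and the standard library are available. Lean on these libraries where they do the work, as an engineer would, in place of code of your own. Each camera call takes 0.05 s, during which the arm holds its last target. There are 200 camera calls.

## Working session

There is one attempt and no reset: what is moved stays moved. The work goes in short steps, Python scripts to look and compute and a tool call to move; the robot and the scene stay as the last step left them, time stands still between calls to the robot, and variables do not carry over. Pictures are saved under pics/ and viewed, at most 10 in all, crops included, and the job is handed in when it is done.

Besides the shell and the picture viewer there is one more tool, called after "Call:" as name(argument=value, ...) on one line, values as JSON. drive_tool: Moves the arm, as the interface text tells. Its arguments: {"type":"object","properties":{"motion":{"type":"array","items":{"type":"object","properties":{"translation":{"type":"array","items":{"type":"number"}},"roll":{"type":"number"},"claw":{"type":"number"}}}},"squeeze":{"type":"number"}},"required":["motion"]}

```bash
mkdir -p pics; ls
python3 - <<'E'
from plant import bot
import cv2,numpy as np
for n in("scene","top"):
    im=bot.get_image(n); cv2.imwrite(f"pics/{n}0.png",im)
    p=bot.camera_params(n); print(n,{k:(np.round(v,4).tolist() if k=="T" else v) for k,v in p.items()})
s=bot.state(); print(s,bot.grasp_offset)
E
```

```text
pics
scene {'vfov': 50.31631187763075, 'cx': 254.17676606195747, 'cy': 190.24969888069782, 'T': [[0.6026, -0.4346, 0.6693, 1.4839], [0.7979, 0.3152, -0.5137, -0.8058], [0.0123, 0.8437, 0.5367, 0.885], [0.0, 0.0, 0.0, 1.0]]}
top {'vfov': 50.43444017470338, 'cx': 257.28625499906394, 'cy': 195.03549072039507, 'T': [[-0.0099, 0.989, -0.1478, 0.3432], [-0.9999, -0.0095, 0.0034, -0.0369], [0.002, 0.1479, 0.989, 1.2711], [0.0, 0.0, 0.0, 1.0]]}
{'time': 0.1, 'joint_pos': array([ 1.27499783,  0.46824044, -0.01159335,  1.60355024,  0.00597683,
        1.07141998, -0.05630346]), 'joint_vel': array([-0.00029294, -0.0029337 ,  0.00027442, -0.00270639, -0.00155232,
        0.00054104, -0.0008395 ]), 'joint_torque': array([ 1.02662751e-03, -5.33524561e+01,  2.14340561e-02, -2.51969254e+01,
        1.14111116e-02,  4.31002351e-03,  4.62224750e-05]), 'tcp_pos': array([ 0.162382  , -0.62885946,  0.23045742]), 'eef_rot': array([-3.14001229e+00,  9.93064644e-05,  2.52711201e-01]), 'wrist_force': array([0.65377625, 0.22232547, 0.0305121 ]), 'wrist_torque': array([-0.01008985,  0.0032038 , -0.00594418]), 'grip_force': 0.0, 'grip_width': 0.08518622833556506} 0.0187
```

View pics/top0.png

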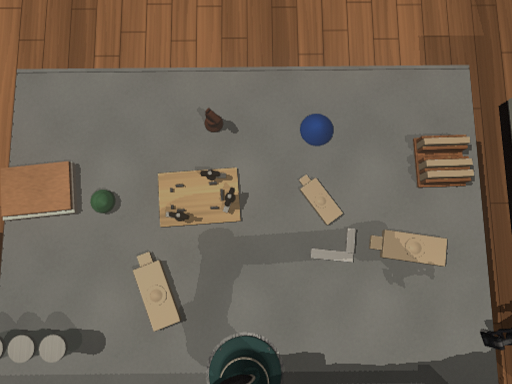

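View pics/scene0.png

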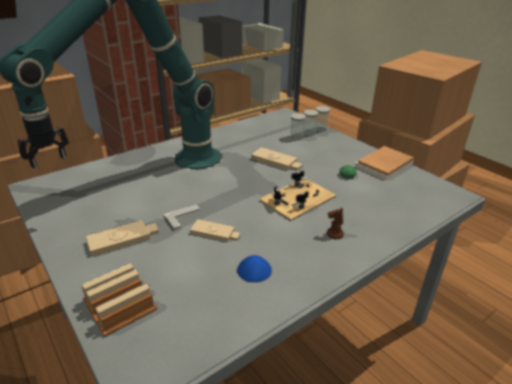

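The top view shows three beige tile candidates, at about (157,295), (322,200) and (414,248), with the jig at (199,197). I'll measure each one and look at close crops.

```bash
cat > h.py <<'E'
import numpy as np,cv2
from plant import bot
def cam(n):
    p=bot.camera_params(n); return 192/np.tan(np.radians(p["vfov"]/2)),p["cx"],p["cy"],np.array(p["T"])
def ray(n,uv,z):
    f,cx,cy,T=cam(n); uv=np.atleast_2d(np.array(uv,float))
    d=np.c_[(uv[:,0]-cx)/f,-(uv[:,1]-cy)/f,-np.ones(len(uv))]@T[:3,:3].T
    return T[:3,3]+d*((z-T[2,3])/d[:,2])[:,None]
def proj(n,P):
    f,cx,cy,T=cam(n); q=(np.atleast_2d(P)-T[:3,3])@T[:3,:3]
    return np.c_[cx+f*q[:,0]/-q[:,2],cy-f*q[:,1]/-q[:,2]]
E
python3 - <<'E'
from h import *
im=cv2.imread("pics/top0.png")
hsv=cv2.cvtColor(im,cv2.COLOR_BGR2HSV)
m=((hsv[...,0]>8)&(hsv[...,0]<28)&(hsv[...,1]>60)&(hsv[...,2]>110)).astype(np.uint8)
m[:70]=0
n,l,st,c=cv2.connectedComponentsWithStats(m)
for i in range(1,n):
    if st[i,4]<300: continue
    cn=max(cv2.findContours((l==i).astype(np.uint8),0,1)[0],key=cv2.contourArea)[:,0]
    w=ray("top",cn,0.02 if st[i,4]<3000 else .012)[:,:2]
    r=cv2.minAreaRect((w*1000).astype(np.float32)); print(c[i].round(),st[i,4],r)
crops=[im[160:235,150:250],im[245:335,125:190],im[170:230,290:350],im[225:275,365:455]]
def rs(a,k): return cv2.resize(a,None,fx=k,fy=k,interpolation=cv2.INTER_CUBIC)
cv2.imwrite("pics/jig.png",rs(crops[0],8))
can=np.zeros((540,800,3),np.uint8)
for a,(x,y) in zip(crops[1:],((0,0),(330,0),(330,260))):
    b=rs(a,5 if a is crops[1] else 4); can[y:y+b.shape[0],x:x+b.shape[1]]=b
cv2.imwrite("pics/tiles.png",can)
E
```

```text
[ 27. 169.] 4619 ((698.6511840820312, 665.91259765625), (527.6885375976562, 216.3096923828125), 4.759016036987305)
[446. 139.] 389 ((704.5771484375, -640.39111328125), (29.59532928466797, 149.19764709472656), 1.364355206489563)
[445. 159.] 559 ((637.67578125, -629.5), (176.04940795898438, 44.40255355834961), 88.15530395507812)
[196. 197.] 3415 ((528.7509765625, 142.7357940673828), (171.54701232910156, 249.5439453125), 3.7698490619659424)
[449. 172.] 389 ((597.3115234375, -643.0303955078125), (28.02924919128418, 150.50865173339844), 1.4027891159057617)
[320. 199.] 978 ((520.6483764648438, -231.65081787109375), (164.40866088867188, 62.11175537109375), 35.37488555908203)
[414. 248.] 1772 ((363.9242248535156, -517.8715209960938), (191.64442443847656, 85.21650695800781), 81.2749252319336)
[155. 293.] 2005 ((246.8895263671875, 271.3533020019531), (227.6134796142578, 84.07317352294922), 20.833087921142578)
```

View pics/jig.png

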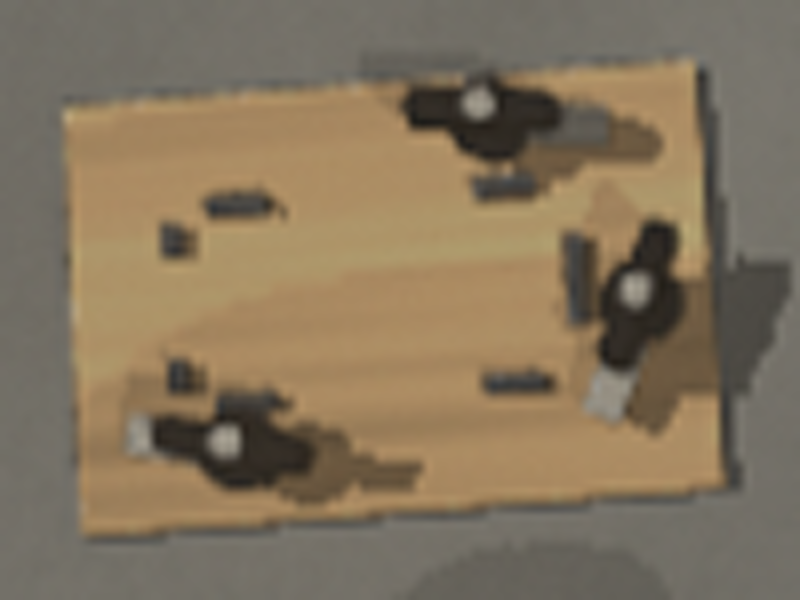

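View pics/tiles.png

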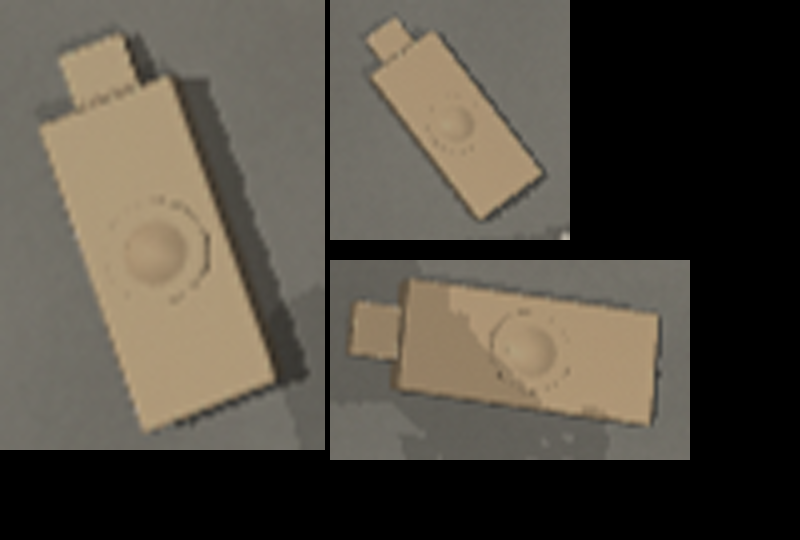

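Candidates in the top view, with extents measured including the tab:
- (155,293): 84×228 mm, too big.
- (414,248): 85×192 mm, too big.
- (320,199): 62×164 mm, which matches the 62×(140+26) mm tile. This is my choice.

The crop shows it with its relief up and its tab pointing up-left. In the jig crop, the gap is on the left (+y). The knobs are at about (178,215) near, (230,196) end and (210,173) far. Next I'll refine the poses.

```bash
cat >> h.py <<'E'
def tf(p,P):
    c,s=np.cos(p[2]),np.sin(p[2]); P=np.array(P,float)/1000
    return np.c_[p[0]+c*P[:,0]-s*P[:,1],p[1]+s*P[:,0]+c*P[:,1],P[:,2]]
def box(x0,x1,y0,y1,z0,z1): return [(x,y,z) for x in(x0,x1) for y in(y0,y1) for z in(z0,z1)]
def ren(n,p,boxes):
    m=np.zeros((384*4,512*4),np.uint8)
    for b in boxes:
        q=proj(n,tf(p,b)); h=cv2.convexHull((((q+.5)*4-.5)*16).astype(np.int32))
        cv2.fillConvexPoly(m,h,255,shift=4)
    return cv2.resize(m,(512,384),interpolation=cv2.INTER_AREA)/255.
TILE=[box(-31,31,-70,70,20,20),box(-15,15,70,96,12,12)]
TILEF=[box(-31,31,-70,70,0,20),box(-15,15,70,96,0,12)]
JIG=[box(-85,85,-130,120,12,12)]
E
cat > fit.py <<'E'
from h import *
from scipy.optimize import minimize
def fit(n,im,p0,boxes,fillr):
    hsv=cv2.cvtColor(im,cv2.COLOR_BGR2HSV)
    m=((hsv[...,0]>8)&(hsv[...,0]<28)&(hsv[...,1]>60)&(hsv[...,2]>85)).astype(np.uint8)
    r=cv2.dilate((ren(n,p0,boxes)>0).astype(np.uint8),np.ones((13,13)))
    m=m*r
    if fillr:
        cn=max(cv2.findContours(m,0,1)[0],key=cv2.contourArea); m[:]=0
        cv2.fillConvexPoly(m,cv2.convexHull(cn),1)
    f=lambda d:np.abs(ren(n,np.array(p0)+d*[.01,.01,.05],boxes)-m)[r>0].sum()
    o=min((minimize(f,s,method="Nelder-Mead",options=dict(initial_simplex=np.array(s)+np.vstack([np.zeros(3),np.eye(3)*.8]))) for s in([0,0,0],[.3,-.3,.2],[-.3,.3,-.2])),key=lambda o:o.fun)
    return np.array(p0)+o.x*[.01,.01,.05],o.fun,m.sum()
E
python3 - <<'E'
from fit import *
for n in("top","scene"):
    im=cv2.imread(f"pics/{n}0.png")
    print(n,"tile",fit(n,im,[.510,-.239,np.radians(-54.6)],TILE if n=="top" else TILEF,0))
    J=fit(n,im,[.5285,.1477,np.radians(3.8)],JIG,1); print(n,"jig",J)
    k=tf(J[0],[(-15,-104,80),(-60,50,80),(60,-50,80)]); print(k.round(4).tolist(),proj(n,k).round(1).tolist())
print("top measured caps (229.6,196.0),(178.1,215.0),(210.0,172.9)")
im=cv2.imread("pics/scene0.png")
cv2.imwrite("pics/sc.png",cv2.resize(im[165:225,255:345],None,fx=8,fy=8,interpolation=cv2.INTER_CUBIC))
E
```

```text
top tile (array([ 0.50976772, -0.23795726, -0.94939111]), np.float64(39.92941176470588), np.uint64(1009))
top jig (array([0.52863442, 0.14748497, 0.06908679]), np.float64(123.94901960784314), np.uint64(4471))
[[0.5208, 0.0427, 0.08], [0.4653, 0.1932, 0.08], [0.5919, 0.1017, 0.08]] [[229.0, 195.4], [177.6, 214.6], [209.1, 172.0]]
scene tile (array([ 0.50961299, -0.2392929 , -0.94174075]), np.float64(60.647058823529406), np.uint64(668))
scene jig (array([0.5371343 , 0.14019264, 0.05457195]), np.float64(200.79215686274512), np.uint64(1789))
[[0.5278, 0.0355, 0.08], [0.4745, 0.1868, 0.08], [0.5998, 0.0935, 0.08]] [[277.4, 189.8], [298.1, 171.9], [302.3, 193.4]]
top measured caps (229.6,196.0),(178.1,215.0),(210.0,172.9)
```

View pics/sc.png

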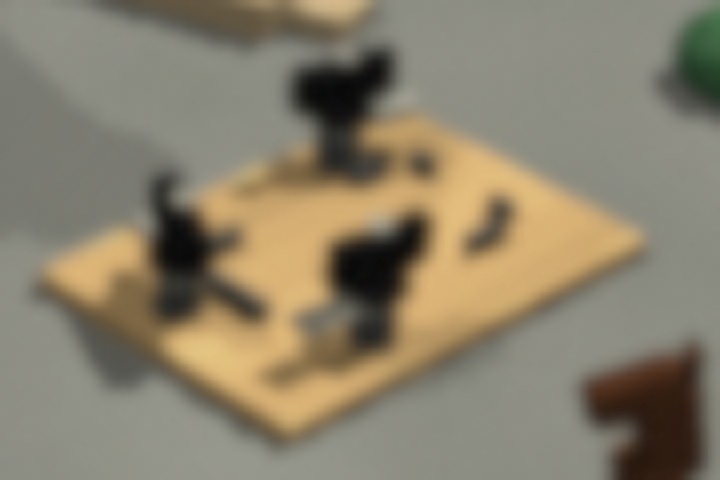

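The scene fit for the jig is thrown off by the knobs. The top fit agrees with all three knob caps to about 0.5 px, so I'll use it.
- **Tile:** (0.5097, -0.2385), heading -54.2°
- **Jig:** (0.5286, 0.1475), heading 3.96°

The scene crop also shows all three knobs open. Now I'll approach.

Call:
drive_tool(motion=[{"translation": [0, 0, 0], "roll": -0.9, "claw": 0}, {"translation": [0, 0, 0], "roll": -0.9, "claw": 0}, {"translation": [0, 0, 0], "roll": -0.86, "claw": 0}, {"translation": [1, -0.22, 0], "roll": 0, "claw": 0}, {"translation": [1, -0.22, 0], "roll": 0, "claw": 0}], squeeze=40)

```text
time: 0.72
tcp_pos: [0.2035, -0.5828, 0.2306]
eef_rot: [-3.141, -0.0, 0.623]
wrist_force: [0.7, -0.3, 0.0]
grip_width: 0.0856
grip_force: 0.0
```

Call:
drive_tool(motion=[{"translation": [1, -0.22, 0], "roll": 0, "claw": 0}, {"translation": [1, -0.22, 0], "roll": 0, "claw": 0}, {"translation": [1, -0.22, 0], "roll": 0, "claw": 0}, {"translation": [1, -0.22, 0], "roll": 0, "claw": 0}, {"translation": [1, -0.22, 0], "roll": 0, "claw": 0}])

```text
time: 1.35
tcp_pos: [0.3064, -0.4681, 0.2309]
eef_rot: [-3.141, -0.0, 0.624]
wrist_force: [-0.3, 0.4, 0.9]
grip_width: 0.0854
grip_force: 0.0
```

Call:
drive_tool(motion=[{"translation": [1, -0.22, 0], "roll": 0, "claw": 0}, {"translation": [1, -0.22, 0], "roll": 0, "claw": 0}, {"translation": [1, -0.22, 0], "roll": 0, "claw": 0}, {"translation": [1, -0.22, 0], "roll": 0, "claw": 0}, {"translation": [1, -0.22, 0], "roll": 0, "claw": 0}])

```text
time: 1.98
tcp_pos: [0.4087, -0.3538, 0.2309]
eef_rot: [-3.141, 0.0, 0.624]
wrist_force: [0.6, -1.3, 0.5]
grip_width: 0.0854
grip_force: 0.0
```

Call:
drive_tool(motion=[{"translation": [1, -0.22, 1], "roll": 0, "claw": 0}, {"translation": [1, -0.22, 1], "roll": 0, "claw": 0}, {"translation": [1, -0.22, 1], "roll": 0, "claw": 0}, {"translation": [1, -0.22, 1], "roll": 0, "claw": 0}, {"translation": [1, -0.22, 1], "roll": 0, "claw": 0}])

```text
time: 2.6
tcp_pos: [0.5111, -0.2396, 0.08]
eef_rot: [-3.141, 0.0, 0.624]
wrist_force: [0.3, -0.6, -0.9]
grip_width: 0.0856
grip_force: 0.0
```

Call:
drive_tool(motion=[{"translation": [0, 0, 0], "roll": 0, "claw": 0}, {"translation": [0, 0, 0], "roll": 0, "claw": 0}])

```text
time: 2.85
tcp_pos: [0.5105, -0.2409, 0.0813]
eef_rot: [3.142, 0.001, 0.624]
wrist_force: [-0.1, 0.1, -0.3]
grip_width: 0.0853
grip_force: 0.0
```

Call:
drive_tool(motion=[{"translation": [0.03, -0.08, 0.9], "roll": 0, "claw": 0}, {"translation": [0, 0, 0.9], "roll": 0, "claw": 0}, {"translation": [0, 0, 0.85], "roll": 0, "claw": 0}, {"translation": [0, 0, 0], "roll": 0, "claw": 0}, {"translation": [0, 0, 0], "roll": 0, "claw": 140}])

```text
time: 3.48
tcp_pos: [0.5107, -0.239, 0.0032]
eef_rot: [3.14, -0.001, 0.623]
wrist_force: [0.9, 0.2, 0.2]
grip_width: 0.0699
grip_force: 0.0
```

Call:
drive_tool(motion=[{"translation": [0, 0, 0], "roll": 0, "claw": 140}, {"translation": [0, 0, 0], "roll": 0, "claw": 140}, {"translation": [0, 0, 0], "roll": 0, "claw": 140}, {"translation": [0, 0, 0], "roll": 0, "claw": 140}])

```text
time: 3.98
tcp_pos: [0.5111, -0.2389, 0.0037]
eef_rot: [3.139, -0.001, 0.623]
wrist_force: [-1.5, -1.1, 7.5]
grip_width: 0.0612
grip_force: 44.6
```

Call:
drive_tool(motion=[{"translation": [0, 0, -0.6], "roll": 0, "claw": 140}, {"translation": [0, 0, -1], "roll": 0, "claw": 140}, {"translation": [0, 0, -1], "roll": -0.91, "claw": 140}, {"translation": [0, 0, -1], "roll": -0.91, "claw": 140}, {"translation": [0, 0, -1], "roll": -0.91, "claw": 140}])

```text
time: 4.6
tcp_pos: [0.5099, -0.2377, 0.1418]
eef_rot: [3.141, 0.0, 1.01]
wrist_force: [0.6, 0.1, -2.2]
grip_width: 0.061
grip_force: 44.8
```

Call:
drive_tool(motion=[{"translation": [0, 0, 0], "roll": -0.91, "claw": 140}, {"translation": [0, 0, 0], "roll": -0.91, "claw": 140}, {"translation": [0, 0, 0], "roll": -0.91, "claw": 140}, {"translation": [0, 0, 0], "roll": -0.91, "claw": 140}, {"translation": [0, 0, 0], "roll": -0.91, "claw": 140}])

```text
time: 5.22
tcp_pos: [0.5098, -0.2378, 0.1408]
eef_rot: [3.142, 0.001, 1.645]
wrist_force: [0.3, -1.3, -2.5]
grip_width: 0.0613
grip_force: 44.8
```

Call:
drive_tool(motion=[{"translation": [0.985, 0.113, 0], "roll": 0, "claw": 140}, {"translation": [0.985, 0.113, 0], "roll": 0, "claw": 140}, {"translation": [0.985, 0.113, 0], "roll": 0, "claw": 140}, {"translation": [0.985, 0.113, 0], "roll": 0, "claw": 140}, {"translation": [0.985, 0.113, 0], "roll": 0, "claw": 140}])

```text
time: 5.85
tcp_pos: [0.5165, -0.0883, 0.1408]
eef_rot: [3.141, 0.001, 1.641]
wrist_force: [0.6, -0.7, -2.7]
grip_width: 0.0608
grip_force: 44.8
```

Call:
drive_tool(motion=[{"translation": [0.985, 0.113, 0], "roll": 0, "claw": 140}, {"translation": [0.985, 0.113, 0], "roll": 0, "claw": 140}, {"translation": [0.985, 0.113, 0], "roll": 0, "claw": 140}, {"translation": [0.985, 0.113, 0], "roll": 0, "claw": 140}, {"translation": [0.985, 0.113, 0], "roll": 0, "claw": 140}])

```text
time: 6.48
tcp_pos: [0.5232, 0.0601, 0.1408]
eef_rot: [3.141, 0.001, 1.641]
wrist_force: [0.4, 0.3, -2.3]
grip_width: 0.0606
grip_force: 44.8
```

Call:
drive_tool(motion=[{"translation": [0.985, 0.113, 0], "roll": 0, "claw": 140}, {"translation": [0.985, 0.113, 0], "roll": 0, "claw": 140}, {"translation": [0.985, 0.113, 0], "roll": 0, "claw": 140}, {"translation": [0, 0, 0], "roll": 0, "claw": 140}, {"translation": [0, 0, 0], "roll": 0, "claw": 140}])

```text
time: 7.1
tcp_pos: [0.5272, 0.1477, 0.1402]
eef_rot: [3.141, 0.001, 1.64]
wrist_force: [0.6, -0.3, -1.9]
grip_width: 0.0607
grip_force: 44.8
```

Run:
```python
from h import *
s=bot.state(); print(s["tcp_pos"],s["eef_rot"],s["joint_pos"].round(2))
o=[]
for n,(x,y,w,h) in(("top",(130,140,130,110)),("scene",(230,110,130,110))):
    im=bot.get_image(n); cv2.imwrite(f"pics/{n}1.png",im)
    o.append(cv2.resize(im[y:y+h,x:x+w],None,fx=3,fy=3,interpolation=cv2.INTER_CUBIC))
cv2.imwrite("pics/held.png",np.hstack(o))
```

```text
[0.5271804  0.14771869 0.14021782] [3.14145464e+00 1.16852607e-03 1.64049203e+00] [ 0.13  0.49 -0.59  1.9   0.36  0.85 -0.57]
```

View pics/held.png

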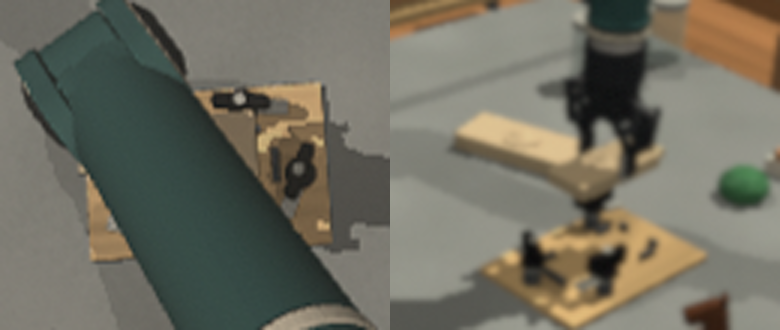

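The scene half shows the tile held level, with the tab end pointing +y over the jig. I'll descend to just above the stops, nudging the pose as I go.

Call:
drive_tool(motion=[{"translation": [0.02, 0.045, 1], "roll": 0, "claw": 140}, {"translation": [0, 0, 1], "roll": 0, "claw": 140}, {"translation": [0, 0, 1], "roll": 0, "claw": 140}, {"translation": [0, 0, 0.6], "roll": 0, "claw": 140}, {"translation": [0, 0, 0], "roll": 0, "claw": 140}])

```text
time: 7.82
tcp_pos: [0.5279, 0.1484, 0.0308]
eef_rot: [-3.139, 0.001, 1.64]
wrist_force: [-0.1, 0.4, -1.7]
grip_width: 0.0609
grip_force: 44.7
```

Call:
drive_tool(motion=[{"translation": [0, 0, 0], "roll": 0, "claw": 140}])

```text
time: 7.95
tcp_pos: [0.5294, 0.1494, 0.0327]
eef_rot: [3.14, -0.0, 1.64]
wrist_force: [0.7, 0.3, -1.7]
grip_width: 0.0606
grip_force: 44.7
```

Run:
```python
from h import *
s=bot.state(); print(s["tcp_pos"],s["eef_rot"])
im=bot.get_image("scene"); cv2.imwrite("pics/scene2.png",im)
T=s["tcp_pos"]; yaw=s["eef_rot"][2]-np.pi/2
k=8;x,y,w,h=240,135,95,75
c=cv2.resize(im[y:y+h,x:x+w],None,fx=k,fy=k,interpolation=cv2.INTER_CUBIC)
ctr=T[:2]-.0009*np.array([-np.sin(yaw),np.cos(yaw)])
zb=(T[2]-.0037)*1000
def dr(p,pts,col):
    q=((proj("scene",tf(p,pts))-[x,y]+.5)*k).astype(np.int32); cv2.polylines(c,[q],True,col,1)
for z in(zb,zb+20): dr([*ctr,yaw],[(-31,-70,z),(31,-70,z),(31,70,z),(-31,70,z)],(0,0,255))
dr([.5286,.1475,.0691],[(-85,-130,12),(85,-130,12),(85,120,12),(-85,120,12)],(255,0,0))
dr([.5286,.1475,.0691],[(-35,-74,22),(35,-74,22),(35,74,22),(-35,74,22)],(255,255,0))
cv2.imwrite("pics/ov.png",c)
```

```text
[0.52940541 0.14937718 0.03270754] [ 3.14003003e+00 -3.97591327e-04  1.64030635e+00]
```

View pics/ov.png

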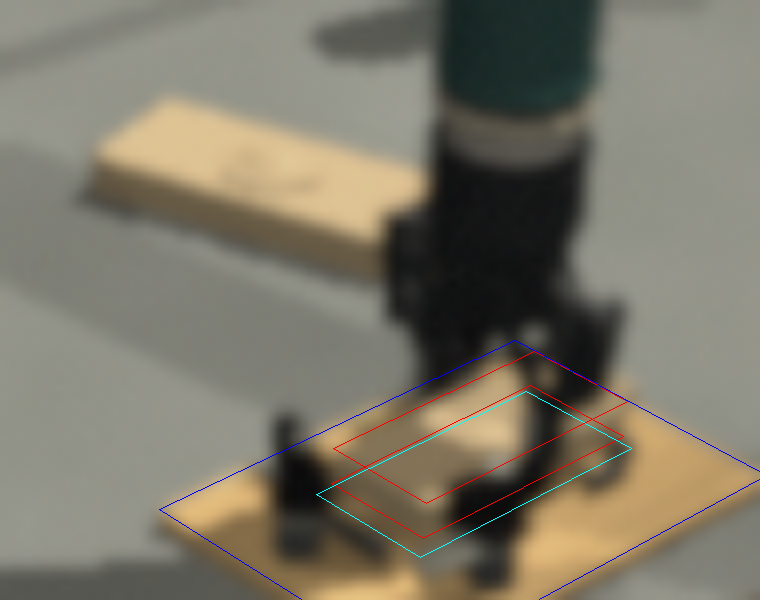

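The blue jig overlay matches the plate's corner, and the red tile overlay matches the held tile to within a few mm. I'll lower it in.

Call:
drive_tool(motion=[{"translation": [0, 0, 0.25], "roll": 0, "claw": 140}, {"translation": [0, 0, 0.15], "roll": 0, "claw": 140}, {"translation": [0, 0, 0.1], "roll": 0, "claw": 140}, {"translation": [0, 0, 0.05], "roll": 0, "claw": 140}, {"translation": [0, 0, 0], "roll": 0, "claw": 140}])

```text
time: 8.62
tcp_pos: [0.5284, 0.1491, 0.0157]
eef_rot: [-3.141, 0.001, 1.641]
wrist_force: [-2.9, -1.1, 5.2]
grip_width: 0.0609
grip_force: 45.5
```

Call:
drive_tool(motion=[{"translation": [0, 0, 0], "roll": 0, "claw": 140}])

```text
time: 8.75
tcp_pos: [0.5285, 0.1491, 0.0158]
eef_rot: [-3.141, 0.001, 1.641]
wrist_force: [-2.9, -1.1, 6.0]
grip_width: 0.0614
grip_force: 45.7
```

Call:
drive_tool(motion=[{"translation": [0, 0, 0], "roll": 0, "claw": 30}, {"translation": [0, 0, 0], "roll": 0, "claw": 30}, {"translation": [0, 0, 0], "roll": 0, "claw": 30}, {"translation": [0, 0, -0.3], "roll": 0, "claw": 30}, {"translation": [0, 0, -0.7], "roll": 0, "claw": 30}])

```text
time: 9.38
tcp_pos: [0.528, 0.1491, 0.0457]
eef_rot: [-3.14, 0.0, 1.641]
wrist_force: [-0.4, 0.3, -0.3]
grip_width: 0.0751
grip_force: 0.0
```

Call:
drive_tool(motion=[{"translation": [0, 0, -1], "roll": 0, "claw": 30}, {"translation": [0, 0, -1], "roll": 0, "claw": 30}, {"translation": [0, 0, -1], "roll": 0, "claw": 60}, {"translation": [-0.88, -0.125, 0], "roll": 0, "claw": 100}, {"translation": [-0.88, -0.125, 0], "roll": 0, "claw": 100}])

```text
time: 10.0
tcp_pos: [0.5253, 0.0958, 0.1374]
eef_rot: [3.139, 0.0, 1.642]
wrist_force: [-0.1, -0.5, -0.5]
grip_width: 0.0518
grip_force: 0.0
```

Call:
drive_tool(motion=[{"translation": [-0.88, -0.125, 0], "roll": 0, "claw": 100}, {"translation": [-0.88, -0.125, 0], "roll": 0, "claw": 100}, {"translation": [0, 0, 0], "roll": -0.93, "claw": 100}, {"translation": [0, 0, 0], "roll": -0.93, "claw": 100}, {"translation": [0, 0, 0], "roll": -0.93, "claw": 100}])

```text
time: 10.62
tcp_pos: [0.5214, 0.0427, 0.1369]
eef_rot: [3.14, 0.001, 2.034]
wrist_force: [0.3, 0.6, -0.1]
grip_width: 0.0521
grip_force: 0.0
```

Call:
drive_tool(motion=[{"translation": [0, 0, 0], "roll": -0.93, "claw": 100}, {"translation": [0, 0, 0], "roll": -0.93, "claw": 100}, {"translation": [0, 0, 0], "roll": -0.93, "claw": 100}, {"translation": [0, 0, 0], "roll": -0.93, "claw": 100}, {"translation": [0, 0, 0], "roll": -0.93, "claw": 100}])

```text
time: 11.25
tcp_pos: [0.5214, 0.0427, 0.1369]
eef_rot: [3.142, 0.002, 2.684]
wrist_force: [1.0, 0.3, -0.8]
grip_width: 0.0518
grip_force: 0.0
```

Call:
drive_tool(motion=[{"translation": [0, 0, 0], "roll": -0.93, "claw": 100}, {"translation": [0, 0, 0], "roll": 0, "claw": 100}, {"translation": [0, 0, 0], "roll": 0, "claw": 100}])

```text
time: 11.62
tcp_pos: [0.5212, 0.0426, 0.136]
eef_rot: [-3.141, 0.001, 2.807]
wrist_force: [-0.2, 0.4, -0.3]
grip_width: 0.0517
grip_force: 0.0
```

Run:
```python
from h import *
s=bot.state(); print(s["tcp_pos"],s["eef_rot"],s["joint_pos"].round(2),s["grip_width"])
o=[];J=[.5286,.1475,.0691]
for n,(x,y,w,h) in(("top",(145,150,105,90)),("scene",(250,155,105,90))):
    im=bot.get_image(n); cv2.imwrite(f"pics/{n}3.png",im); k=4 if n=="scene" else 3.5
    c=cv2.resize(im[y:y+h,x:x+w],None,fx=k,fy=k,interpolation=cv2.INTER_CUBIC); c=cv2.copyMakeBorder(c,0,360-c.shape[0],0,0,0)
    for P in([(-31,-70,32),(31,-70,32),(31,70,32),(-31,70,32)],[(-15,70,24),(15,70,24),(15,96,24),(-15,96,24)]):
        q=((proj(n,tf(J,P))-[x,y]+.5)*k).astype(np.int32); cv2.polylines(c,[q],True,(0,0,255),1)
    o.append(c)
cv2.imwrite("pics/placed.png",np.hstack(o))
```

```text
[0.52123306 0.04264788 0.13599415] [-3.14145700e+00  1.02882050e-03  2.80700317e+00] [ 0.53  0.55 -0.86  1.95  0.54  0.88  0.63] 0.05169315839313959
```

View pics/placed.png

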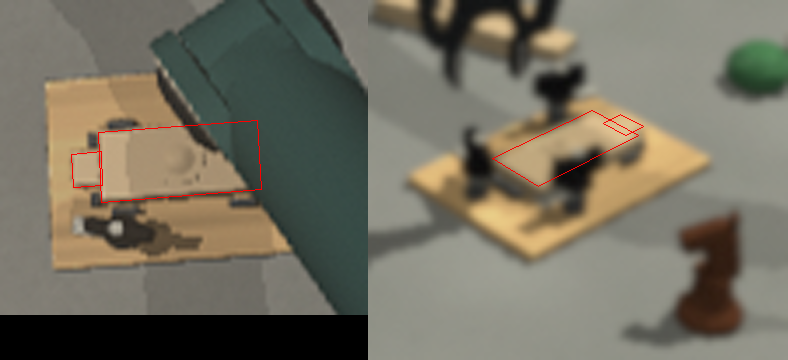

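The tile outlines coincide in both views, so it is seated flat with its tab in the gap. The three knobs are still open. Next is the end knob.

Call:
drive_tool(motion=[{"translation": [0, 0, 1], "roll": 0, "claw": 100}, {"translation": [0, 0, 1], "roll": 0, "claw": 100}, {"translation": [0, 0, 0.6], "roll": 0, "claw": 100}, {"translation": [0, 0, 0.4], "roll": 0, "claw": 100}, {"translation": [0, 0, 0], "roll": 0, "claw": 255}])

```text
time: 12.35
tcp_pos: [0.5208, 0.0429, 0.0449]
eef_rot: [-3.141, -0.001, 2.809]
wrist_force: [-1.3, -2.5, 3.2]
grip_width: 0.0351
grip_force: 3.6
```

Call:
drive_tool(motion=[{"translation": [0, 0, 0], "roll": 0, "claw": 255}, {"translation": [0, 0, 0], "roll": 0, "claw": 255}, {"translation": [0, 0, 0], "roll": 0, "claw": 255}, {"translation": [0, 0, 0], "roll": 0, "claw": 255}])

```text
time: 12.85
tcp_pos: [0.5202, 0.0412, 0.0455]
eef_rot: [-3.138, -0.001, 2.808]
wrist_force: [-3.6, -4.4, 0.7]
grip_width: 0.0287
grip_force: 39.5
```

The grip stopped at 29 mm, but the wing is 14 mm thick, so the tips are probably on the hub below it. I'll regrip higher.

Call:
drive_tool(motion=[{"translation": [0, 0, 0], "roll": 0, "claw": 120}, {"translation": [0, 0, 0], "roll": 0, "claw": 120}, {"translation": [0, 0, -0.3], "roll": 0, "claw": 120}, {"translation": [0, 0, 0], "roll": 0, "claw": 255}, {"translation": [0, 0, 0], "roll": 0, "claw": 255}])

```text
time: 13.48
tcp_pos: [0.5209, 0.0409, 0.0548]
eef_rot: [-3.138, 0.0, 2.808]
wrist_force: [-3.4, -1.4, 8.4]
grip_width: 0.0131
grip_force: 41.1
```

Call:
drive_tool(motion=[{"translation": [0, 0, 0], "roll": 0, "claw": 255}, {"translation": [0, 0, 0], "roll": 0, "claw": 255}])

```text
time: 13.72
tcp_pos: [0.5208, 0.0409, 0.0548]
eef_rot: [-3.138, 0.0, 2.808]
wrist_force: [-2.6, -5.1, 8.6]
grip_width: 0.0132
grip_force: 41.2
```

Call:
drive_tool(motion=[{"translation": [0, 0, 0], "roll": 0.7, "claw": 255}, {"translation": [0, 0, 0], "roll": 0.9, "claw": 255}, {"translation": [0, 0, 0], "roll": 0.9, "claw": 255}, {"translation": [0, 0, 0], "roll": 0.9, "claw": 255}, {"translation": [0, 0, 0], "roll": 0, "claw": 255}], squeeze=60)

```text
time: 14.35
tcp_pos: [0.5203, 0.0401, 0.0549]
eef_rot: [-3.137, 0.002, 2.332]
wrist_force: [-4.7, -6.8, 11.0]
grip_width: 0.0129
grip_force: 62.9
```

Run:
```python
from h import *
s=bot.state(); print({k:np.round(s[k],3) for k in("tcp_pos","eef_rot","wrist_force","wrist_torque","grip_width")})
```

```text
{'tcp_pos': array([0.52 , 0.04 , 0.055]), 'eef_rot': array([-3.137e+00,  2.000e-03,  2.332e+00]), 'wrist_force': array([-4.749, -6.761, 11.027]), 'wrist_torque': array([-1.339,  0.928, -0.06 ]), 'grip_width': np.float64(0.013)}
```

Call:
drive_tool(motion=[{"translation": [0, 0, 0], "roll": 0.9, "claw": 255}, {"translation": [0, 0, 0], "roll": 0.9, "claw": 255}, {"translation": [0, 0, 0], "roll": 0.9, "claw": 255}, {"translation": [0, 0, 0], "roll": 0.9, "claw": 255}, {"translation": [0, 0, 0], "roll": 0.9, "claw": 255}])

```text
time: 14.98
tcp_pos: [0.5192, 0.0395, 0.0549]
eef_rot: [-3.137, 0.005, 1.701]
wrist_force: [-7.9, -7.9, 15.3]
grip_width: 0.0124
grip_force: 63.4
```

Call:
drive_tool(motion=[{"translation": [0, 0, 0], "roll": 0.6, "claw": 255}, {"translation": [0, 0, 0], "roll": 0.2, "claw": 255}, {"translation": [0, 0, 0], "roll": 0, "claw": 255}])

```text
time: 15.35
tcp_pos: [0.519, 0.0395, 0.0548]
eef_rot: [-3.137, 0.007, 1.597]
wrist_force: [-6.5, -8.3, 16.0]
grip_width: 0.0124
grip_force: 66.2
```

Run:
```python
from h import *
s=bot.state(); print({k:np.round(s[k],3) for k in("tcp_pos","eef_rot","wrist_force","wrist_torque","grip_width","joint_pos")})
```

```text
{'tcp_pos': array([0.519, 0.039, 0.055]), 'eef_rot': array([-3.137,  0.007,  1.597]), 'wrist_force': array([-6.543, -8.33 , 15.962]), 'wrist_torque': array([-1.756,  1.568,  1.162]), 'grip_width': np.float64(0.012), 'joint_pos': array([ 0.227,  0.57 , -0.461,  2.008,  0.413,  0.66 , -0.477])}
```

The wrist torque has risen to 1.2 N m, so the end knob is at its stop. I'll release it and move over the near knob.

Call:
drive_tool(motion=[{"translation": [0, 0, 0], "roll": 0, "claw": 110}, {"translation": [0, 0, 0], "roll": 0, "claw": 110}, {"translation": [0, 0, -0.6], "roll": 0, "claw": 110}, {"translation": [0, 0, -1], "roll": 0, "claw": 110}, {"translation": [0, 0, -0.9], "roll": 0.65, "claw": 110}], squeeze=50)

```text
time: 15.98
tcp_pos: [0.5214, 0.0433, 0.1311]
eef_rot: [3.141, -0.001, 1.502]
wrist_force: [0.4, 0.2, -0.2]
grip_width: 0.0486
grip_force: 0.0
```

Call:
drive_tool(motion=[{"translation": [0, 0, 0], "roll": 0.7, "claw": 110}, {"translation": [0.908, -0.537, 0], "roll": 0, "claw": 110}, {"translation": [0.908, -0.537, 0], "roll": 0, "claw": 110}, {"translation": [0.908, -0.537, 0], "roll": 0, "claw": 110}, {"translation": [0.908, -0.537, 0], "roll": 0, "claw": 110}])

```text
time: 16.6
tcp_pos: [0.4753, 0.1622, 0.1304]
eef_rot: [3.14, -0.001, 1.406]
wrist_force: [0.3, 0.4, -0.5]
grip_width: 0.0487
grip_force: 0.0
```

Call:
drive_tool(motion=[{"translation": [0.908, -0.537, 0], "roll": 0, "claw": 110}, {"translation": [0, 0, 0], "roll": 0, "claw": 110}, {"translation": [0, 0, 0], "roll": 0, "claw": 110}])

```text
time: 16.98
tcp_pos: [0.4644, 0.19, 0.1298]
eef_rot: [3.141, 0.0, 1.406]
wrist_force: [-0.1, -0.4, 0.4]
grip_width: 0.0485
grip_force: 0.0
```

Run:
```python
from h import *
s=bot.state(); print(s["tcp_pos"],s["eef_rot"],s["joint_pos"].round(2),s["grip_width"])
o=[];J=[.5286,.1475,.0691]
for n,(x,y,w,h) in(("top",(145,150,105,90)),("scene",(250,155,105,90))):
    im=bot.get_image(n); cv2.imwrite(f"pics/{n}4.png",im); k=3.8
    o.append(cv2.resize(im[y:y+h,x:x+w],None,fx=k,fy=k,interpolation=cv2.INTER_CUBIC))
cv2.imwrite("pics/k1.png",np.hstack(o))
```

```text
[0.46436523 0.18995504 0.12984872] [3.14073814e+00 7.58609790e-05 1.40575130e+00] [-0.02  0.42 -0.53  2.02  0.3   0.78 -0.89] 0.04849935386492209
```

View pics/k1.png

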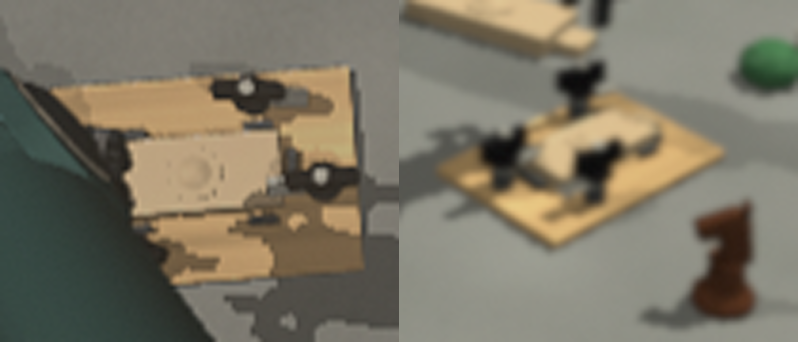

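The end knob's wing and tongue now point along +y and over the tile, and both side knobs are still open. I'll grip the near knob.

Call:
drive_tool(motion=[{"translation": [0, 0, 1], "roll": 0, "claw": 110}, {"translation": [0, 0, 0.9], "roll": 0, "claw": 110}, {"translation": [0, 0, 0.6], "roll": 0, "claw": 110}, {"translation": [0, 0, 0], "roll": 0, "claw": 110}, {"translation": [0, 0, 0], "roll": 0, "claw": 255}])

```text
time: 17.7
tcp_pos: [0.4645, 0.1905, 0.0549]
eef_rot: [3.141, -0.001, 1.406]
wrist_force: [0.7, -0.2, -0.2]
grip_width: 0.0318
grip_force: 0.0
```

Call:
drive_tool(motion=[{"translation": [0, 0, 0], "roll": 0, "claw": 255}, {"translation": [0, 0, 0], "roll": 0, "claw": 255}, {"translation": [0, 0, 0], "roll": 0, "claw": 255}, {"translation": [0, 0, 0], "roll": 0, "claw": 255}])

```text
time: 18.2
tcp_pos: [0.4637, 0.1907, 0.0554]
eef_rot: [3.141, -0.0, 1.406]
wrist_force: [-3.5, -0.0, 5.7]
grip_width: 0.013
grip_force: 49.3
```

Call:
drive_tool(motion=[{"translation": [0, 0, 0], "roll": 0.7, "claw": 255}, {"translation": [0, 0, 0], "roll": 0.9, "claw": 255}, {"translation": [0, 0, 0], "roll": 0.9, "claw": 255}, {"translation": [0, 0, 0], "roll": 0.9, "claw": 255}, {"translation": [0, 0, 0], "roll": 0.9, "claw": 255}], squeeze=60)

```text
time: 18.82
tcp_pos: [0.4629, 0.1911, 0.0554]
eef_rot: [-3.141, 0.0, 0.803]
wrist_force: [-5.1, 2.0, 8.1]
grip_width: 0.0127
grip_force: 61.6
```

Call:
drive_tool(motion=[{"translation": [0, 0, 0], "roll": 0.9, "claw": 255}, {"translation": [0, 0, 0], "roll": 0.9, "claw": 255}, {"translation": [0, 0, 0], "roll": 0.9, "claw": 255}, {"translation": [0, 0, 0], "roll": 0.9, "claw": 255}, {"translation": [0, 0, 0], "roll": 0.9, "claw": 255}])

```text
time: 19.45
tcp_pos: [0.4625, 0.1919, 0.0554]
eef_rot: [-3.14, 0.001, 0.175]
wrist_force: [-6.1, 2.8, 7.8]
grip_width: 0.0127
grip_force: 61.6
```

Call:
drive_tool(motion=[{"translation": [0, 0, 0], "roll": 0.6, "claw": 255}, {"translation": [0, 0, 0], "roll": 0.4, "claw": 255}, {"translation": [0, 0, 0], "roll": 0, "claw": 255}])

```text
time: 19.82
tcp_pos: [0.4624, 0.1921, 0.0554]
eef_rot: [-3.141, 0.001, 0.042]
wrist_force: [-5.4, 1.8, 8.6]
grip_width: 0.0127
grip_force: 62.1
```

Run:
```python
from h import *
s=bot.state(); print({k:np.round(s[k],3) for k in("tcp_pos","eef_rot","wrist_force","wrist_torque","grip_width","joint_pos")})
```

```text
{'tcp_pos': array([0.462, 0.192, 0.055]), 'eef_rot': array([-3.141e+00,  1.000e-03,  4.200e-02]), 'wrist_force': array([-5.425,  1.779,  8.61 ]), 'wrist_torque': array([0.394, 1.235, 0.669]), 'grip_width': np.float64(0.013), 'joint_pos': array([-0.363,  0.494, -0.117,  2.075,  0.1  ,  0.579, -2.078])}
```

Call:
drive_tool(motion=[{"translation": [0, 0, 0], "roll": 0.3, "claw": 255}, {"translation": [0, 0, 0], "roll": 0, "claw": 255}, {"translation": [0, 0, 0], "roll": 0, "claw": 255}])

```text
time: 20.2
tcp_pos: [0.4624, 0.1921, 0.0554]
eef_rot: [-3.141, 0.001, 0.004]
wrist_force: [-6.6, 1.6, 8.4]
grip_width: 0.0124
grip_force: 70.6
```

Run:
```python
from h import *
s=bot.state(); print({k:np.round(s[k],3) for k in("tcp_pos","eef_rot","wrist_torque")})
```

```text
{'tcp_pos': array([0.462, 0.192, 0.055]), 'eef_rot': array([-3.141e+00,  1.000e-03,  4.000e-03]), 'wrist_torque': array([0.283, 1.266, 1.514])}
```

The near knob is at its stop, with 1.5 N m reaction. On to the far knob.

Call:
drive_tool(motion=[{"translation": [0, 0, 0], "roll": 0, "claw": 110}, {"translation": [0, 0, 0], "roll": 0, "claw": 110}, {"translation": [0, 0, -0.6], "roll": 0, "claw": 110}, {"translation": [0, 0, -1], "roll": 0, "claw": 110}, {"translation": [0, 0, -0.9], "roll": -0.98, "claw": 110}], squeeze=50)

```text
time: 20.82
tcp_pos: [0.4642, 0.19, 0.1302]
eef_rot: [3.141, -0.0, 0.135]
wrist_force: [0.4, 0.0, -0.3]
grip_width: 0.0486
grip_force: 0.0
```

Call:
drive_tool(motion=[{"translation": [0, 0, 0], "roll": -0.98, "claw": 110}, {"translation": [0, 0, 0], "roll": -0.98, "claw": 110}, {"translation": [0, 0, 0], "roll": -0.98, "claw": 110}, {"translation": [0, 0, 0], "roll": -0.98, "claw": 110}, {"translation": [0, 0, 0], "roll": -0.98, "claw": 110}])

```text
time: 21.45
tcp_pos: [0.4642, 0.1899, 0.1293]
eef_rot: [3.141, -0.0, 0.82]
wrist_force: [-0.1, -0.7, 0.6]
grip_width: 0.0482
grip_force: 0.0
```

Call:
drive_tool(motion=[{"translation": [0, 0, 0], "roll": -0.98, "claw": 110}, {"translation": [0, 0, 0], "roll": -0.98, "claw": 110}, {"translation": [0, 0, 0], "roll": -0.98, "claw": 110}, {"translation": [0, 0, 0], "roll": -0.98, "claw": 110}, {"translation": [0, 0, 0], "roll": -0.98, "claw": 110}])

```text
time: 22.08
tcp_pos: [0.4642, 0.1899, 0.1293]
eef_rot: [3.141, 0.0, 1.504]
wrist_force: [0.3, -0.5, 0.1]
grip_width: 0.0484
grip_force: 0.0
```

Call:
drive_tool(motion=[{"translation": [-0.547, 0.874, 0], "roll": 0, "claw": 110}, {"translation": [-0.547, 0.874, 0], "roll": 0, "claw": 110}, {"translation": [-0.547, 0.874, 0], "roll": 0, "claw": 110}, {"translation": [-0.547, 0.874, 0], "roll": 0, "claw": 110}, {"translation": [-0.547, 0.874, 0], "roll": 0, "claw": 110}])

```text
time: 22.7
tcp_pos: [0.5899, 0.098, 0.1292]
eef_rot: [3.142, 0.0, 1.499]
wrist_force: [0.9, 0.9, 0.3]
grip_width: 0.0483
grip_force: 0.0
```

Call:
drive_tool(motion=[{"translation": [0, 0, 0], "roll": 0, "claw": 110}, {"translation": [0, 0, 0], "roll": 0, "claw": 110}])

```text
time: 22.95
tcp_pos: [0.5883, 0.0996, 0.129]
eef_rot: [-3.141, -0.0, 1.501]
wrist_force: [-0.3, 1.0, 0.6]
grip_width: 0.0485
grip_force: 0.0
```

Call:
drive_tool(motion=[{"translation": [0, 0, 1], "roll": 0, "claw": 110}, {"translation": [0, 0, 0.9], "roll": 0, "claw": 110}, {"translation": [0, 0, 0.57], "roll": 0, "claw": 110}, {"translation": [0, 0, 0], "roll": 0, "claw": 110}, {"translation": [0, 0, 0], "roll": 0, "claw": 255}])

```text
time: 23.58
tcp_pos: [0.5895, 0.0999, 0.0561]
eef_rot: [3.14, -0.0, 1.501]
wrist_force: [0.1, 0.1, 0.3]
grip_width: 0.0315
grip_force: 0.0
```

Call:
drive_tool(motion=[{"translation": [0, 0, 0], "roll": 0, "claw": 255}, {"translation": [0, 0, 0], "roll": 0, "claw": 255}, {"translation": [0, 0, 0], "roll": 0, "claw": 255}, {"translation": [0, 0, 0], "roll": 0, "claw": 255}])

```text
time: 24.08
tcp_pos: [0.5901, 0.0996, 0.0565]
eef_rot: [3.139, -0.001, 1.501]
wrist_force: [0.2, -0.3, 6.7]
grip_width: 0.0129
grip_force: 52.1
```

Call:
drive_tool(motion=[{"translation": [0, 0, 0], "roll": 0.7, "claw": 255}, {"translation": [0, 0, 0], "roll": 0.9, "claw": 255}, {"translation": [0, 0, 0], "roll": 0.9, "claw": 255}, {"translation": [0, 0, 0], "roll": 0.9, "claw": 255}, {"translation": [0, 0, 0], "roll": 0.9, "claw": 255}], squeeze=60)

```text
time: 24.7
tcp_pos: [0.5897, 0.0997, 0.0565]
eef_rot: [3.14, -0.002, 0.897]
wrist_force: [-0.2, -0.2, 6.0]
grip_width: 0.0128
grip_force: 60.0
```

Call:
drive_tool(motion=[{"translation": [0, 0, 0], "roll": 0.9, "claw": 255}, {"translation": [0, 0, 0], "roll": 0.9, "claw": 255}, {"translation": [0, 0, 0], "roll": 0.9, "claw": 255}, {"translation": [0, 0, 0], "roll": 0.9, "claw": 255}, {"translation": [0, 0, 0], "roll": 0.9, "claw": 255}])

```text
time: 25.32
tcp_pos: [0.5895, 0.1, 0.0565]
eef_rot: [-3.141, -0.002, 0.269]
wrist_force: [-0.7, -0.0, 7.3]
grip_width: 0.0124
grip_force: 60.0
```

Call:
drive_tool(motion=[{"translation": [0, 0, 0], "roll": 0.8, "claw": 255}, {"translation": [0, 0, 0], "roll": 0.5, "claw": 255}, {"translation": [0, 0, 0], "roll": 0.4, "claw": 255}, {"translation": [0, 0, 0], "roll": 0, "claw": 255}, {"translation": [0, 0, 0], "roll": 0, "claw": 255}])

```text
time: 25.95
tcp_pos: [0.5895, 0.1002, 0.0565]
eef_rot: [-3.141, -0.001, 0.037]
wrist_force: [-1.0, 0.7, 7.4]
grip_width: 0.0126
grip_force: 61.0
```

Run:
```python
from h import *
s=bot.state(); print({k:np.round(s[k],3) for k in("tcp_pos","eef_rot","wrist_torque","joint_pos")})
```

```text
{'tcp_pos': array([0.589, 0.1  , 0.056]), 'eef_rot': array([-3.141e+00, -1.000e-03,  3.700e-02]), 'wrist_torque': array([0.127, 0.318, 0.415]), 'joint_pos': array([-0.226,  0.605,  0.002,  1.848, -0.003,  0.688, -1.756])}
```

Call:
drive_tool(motion=[{"translation": [0, 0, 0], "roll": 0.4, "claw": 255}, {"translation": [0, 0, 0], "roll": 0, "claw": 255}, {"translation": [0, 0, 0], "roll": 0, "claw": 255}])

```text
time: 26.32
tcp_pos: [0.5895, 0.1002, 0.0565]
eef_rot: [3.141, -0.002, -0.015]
wrist_force: [-0.4, 0.2, 7.6]
grip_width: 0.0126
grip_force: 75.4
```

Run:
```python
from h import *
s=bot.state(); print({k:np.round(s[k],3) for k in("tcp_pos","eef_rot","wrist_torque")})
```

```text
{'tcp_pos': array([0.589, 0.1  , 0.057]), 'eef_rot': array([ 3.141e+00, -2.000e-03, -1.500e-02]), 'wrist_torque': array([0.002, 0.268, 1.369])}
```

The far knob is at its stop too. I'll release it, clear the view and check.

Call:
drive_tool(motion=[{"translation": [0, 0, 0], "roll": 0, "claw": 110}, {"translation": [0, 0, 0], "roll": 0, "claw": 110}, {"translation": [0, 0, -0.6], "roll": 0, "claw": 110}, {"translation": [0, 0, -1], "roll": 0, "claw": 110}, {"translation": [0, 0, -1], "roll": 0, "claw": 110}])

```text
time: 26.95
tcp_pos: [0.5891, 0.0993, 0.1349]
eef_rot: [-3.141, -0.0, -0.021]
wrist_force: [0.3, -0.4, 0.2]
grip_width: 0.0485
grip_force: 0.0
```

Call:
drive_tool(motion=[{"translation": [0, 0, -1], "roll": 0, "claw": 110}, {"translation": [0, 1, -0.5], "roll": 0, "claw": 110}, {"translation": [0, 1, 0], "roll": 0, "claw": 110}, {"translation": [0, 1, 0], "roll": 0, "claw": 110}, {"translation": [0, 1, 0], "roll": 0, "claw": 110}])

```text
time: 27.58
tcp_pos: [0.5866, -0.0217, 0.1795]
eef_rot: [-3.141, -0.001, -0.021]
wrist_force: [-0.0, -0.0, -0.8]
grip_width: 0.0487
grip_force: 0.0
```

Call:
drive_tool(motion=[{"translation": [-0.3, 1, 0], "roll": 0, "claw": 110}, {"translation": [-0.3, 1, 0], "roll": 0, "claw": 110}, {"translation": [-0.3, 1, 0], "roll": 0, "claw": 110}, {"translation": [-0.3, 1, 0], "roll": 0, "claw": 110}, {"translation": [-0.3, 1, 0], "roll": 0, "claw": 110}])

```text
time: 28.2
tcp_pos: [0.5381, -0.1708, 0.1794]
eef_rot: [3.141, -0.001, -0.021]
wrist_force: [-0.0, -0.5, 0.5]
grip_width: 0.0488
grip_force: 0.0
```

Call:
drive_tool(motion=[{"translation": [0, 0, 0], "roll": 0, "claw": 110}, {"translation": [0, 0, 0], "roll": 0, "claw": 110}])

```text
time: 28.45
tcp_pos: [0.5387, -0.1689, 0.1789]
eef_rot: [-3.141, -0.001, -0.021]
wrist_force: [0.2, 0.4, -0.0]
grip_width: 0.0485
grip_force: 0.0
```

Run:
```python
from h import *
im=bot.get_image("top"); cv2.imwrite("pics/top5.png",im)
x,y,w,h=150,155,100,75;k=8;n="top";J=[.5286,.1475,.0691]
c=cv2.resize(im[y:y+h,x:x+w],None,fx=k,fy=k,interpolation=cv2.INTER_CUBIC)
for P in([(-31,-70,32),(31,-70,32),(31,70,32),(-31,70,32)],[(-15,70,24),(15,70,24),(15,96,24),(-15,96,24)],[(-15,-104,74),(-15,-75,74)],[(-60,50,74),(-31,50,74)],[(60,-50,74),(31,-50,74)]):
    q=((proj(n,tf(J,P))-[x,y]+.5)*k).astype(np.int32); cv2.polylines(c,[q],True,(0,0,255),1)
cv2.imwrite("pics/end.png",c); print(bot.state()["time"])
```

```text
28.5
```

View pics/end.png

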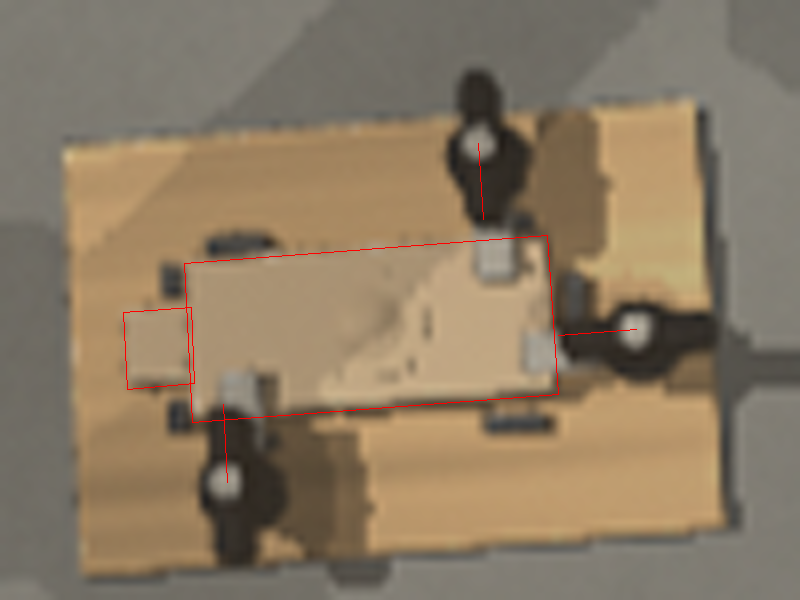

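The tile outline and tab match the target, and all three tongues lie over the tile with their wings along the end-stop directions. I'm handing it in.

```bash
python3 -c "
from plant import bot
print(bot.finish_job())"
```

```text
the job is handed in; nothing more can be done
None
```

I laid the tile flat in the jig with its tab in the gap, turned the end, near and far knobs to their stops in that order, and handed the job in at about 28.5 s of the 72 s limit; the hand-in returned no verdict.

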